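# Fetch a dropped nut from under the riser with a trigger reacher and box it

### The arm

A 6-joint arm with a two-finger parallel gripper is mounted at the origin on the work surface; the furniture and walls round the work are solid. World frame = base frame: x ahead of the robot, y to its left, z up, the work surface at z = 0. Lengths are in m, angles in rad, forces in N, time in s.
With the tool pointing down it reaches from about 0.275 to 0.975 m from the base axis. Payload 8.4 kg.
Tool frame: the origin (TCP) lies midway between the tips of the shut fingers; the grasp point (between the pads) lies 19 mm behind it; z points along the fingers, y is the line along which they close (so a half turn about z gives the same grasp; the last joint's range is limited). The gripper opens to 92 mm and grips with 3 to 60 N. Pads are 20 mm wide; open, the fingers measure 128 mm over their backs; the gripper's body (75 mm by 189 mm) begins 69 mm behind the grasp point.
Start: joints at [1.168, 0.353, 1.633, -0, 1.155, -0.002], TCP at [0.244, 0.575, 0.215] pointing down, gripper open.
Joint ranges: [-2.63, 2.63], [-0.92, 2.1], [0.06, 2.66], [-1.3, 4.44], [0, 2.69], [-3.02, 3.02]. Speed limits (rad/s): [2.22, 2.22, 2.79, 3.14, 3.14, 3.14].

### API

Orientations are given as a unit quaternion [w, x, y, z].
In Python, from cell import env gives the robot as it stands. The module is installed in compiled form; this text tells all that it offers.
- The arm moves only by the tool jog_arm, never from a script. Its argument "targets" is text: rows parted by semicolons, each of 4 numbers parted by spaces: the shift along the tool's x, y, z in mm, then the turn about the tool's z in rad. A call has 1 to 8 rows; each row is the pose to reach, as a shift and turn from the pose commanded when the call began, along the tool's axes at that moment; what a row does not reach only later rows make up. A row lasts 1/8 s, in which the tool goes at most 62.5 mm and 10.7 degrees, less where a joint would pass 70% of its speed; a pose out of reach is approached as far as the arm can. A call with a gripper value outside its range is refused whole. "gripper" is the opening, from 0 (shut) to 1 (fully open), set as the call begins (left out, the last holds). The fingers move at their own pace and stop on an object; "squeeze" is the grip in N (left out, the last holds). Time passes only in rows, so rows that repeat a pose let the fingers close. It gives the time, the measured TCP pose, the force, the opening and the grip force at its end, in the units of the state.
- env.get_state(): the state, without advancing time (a new reading comes with each control period).
- env.snapshot(name): name is "scene" or "top" or "wrist"; returns a dict with "color" (400x640x3 uint8, red, green, blue), "fx", "fy", "cx", "cy" (pixels), "rvec" (rotation vector, rad) and "tvec" (3), from world to camera coordinates, as OpenCV has them. Camera axes: x right, y down, z forward; pixel columns grow to the right and rows downward; lengths in m; the calibration is good to about 2 mm. A picture is of the moment at which its call begins. There is no depth.
- env.sign_off(): hands the job in; it is judged then, once.
The state is a dict: "time_s": time; "joint_positions": joint angles; "dq": joint speeds; "joint_torque": joint torques, N m; "position": TCP position; "ee_rot": TCP orientation; "ft_force": force on the tool from outside, world axes, zero at the start; "ft_torque": the same for the moment, N m; "grip_width": finger opening in m; "grasp_force": force on a finger pad.
Only numpy, scipy, OpenCV 4.12 (cv2) and the standard library are available. Lean on these libraries where they do the work, as an engineer would, in place of code of your own. Each camera call takes 0.05 s, during which the arm holds its last target. There are 200 camera calls.

### The job

The bright hexagon nut has rolled under the low blue riser: take the reacher by its grip and trigger, squeeze the trigger firmly but not hard (it is only plastic) to close its jaws on the nut while it lies under there, and draw the nut out. Lift it over the aluminium box on the riser and let it go into the open compartment, lay the reacher back on the bench, and slide the box's yellow cover fully shut. Leave the pipe nipple and the bolt on the riser where they lie.

Things in the scene. Friction and masses are not known exactly. Their poses are not given: they have to be found in the camera images.
- nut: bright steel hexagon nut, 30 mm across the flats, 35 across the corners, 16 high, 50 to 95 g, lying flat under the riser, 50 to 75 mm behind its front edge. Origin: centre of its underside, z up. The space is too low for a gripper.
- reacher: pick-up reacher lying on the bench, 0.25 kg, 40 mm high. +x: forward to the jaws; +y: black fixed grip; -y: orange trigger. Origin: under the squeeze point, at bench height. Along x: pommel from -91 mm; pivot housing 54 to 88, 52 wide; 12 mm tube to 150, axis 19 mm up; head to 169, under 30 mm high; then the jaws. It balances within 15 mm of the squeeze point.
- squeeze_point (a point): where to take the reacher from above, 22 mm up, fingers closing along its y: flat face of the grip 26 mm to +y, rounded swell of the trigger 26 mm to -y, so 52 mm wide at rest, 40 fully squeezed; both faces span 6 to 38 mm up. The sprung trigger gives from about 5 N (9 N fully in): held at 49 to 51 mm the tool can be carried with open jaws; easing back to that lets go of the item.
- jaw_mid (a point): midpoint between the jaw pads, 200 mm ahead of the squeeze point, 10.5 mm up; have the nut here when squeezing. Pads reach 20 mm ahead and behind, 3.5 to 17.5 mm up; the head's front is 31 mm behind. Frame as the reacher's. As only the trigger side gives, the reacher shifts in the fingers to its -y by half the squeeze (4 to 5 mm on the nut).
- trigger (a joint): squeeze of the trigger, rad: 0 at rest (jaws 58 mm apart, wider at the tips), about 0.11 to 0.16 with the jaws shut on the nut (42 to 45 mm over grip and trigger), 0.2 fully in (jaws 20 mm apart, empty, 40 mm over both). About a third of the squeeze above the spring's force grips the item: 20 to 35 N carries the nut. Over 45 N (fingers on grip and on trigger) overstrains the plastic.
- jaw_left: jaw of the reacher on its +y side, aluminium with a black rubber pad. Origin: its pivot in the head, 160 mm ahead of the squeeze point
- jaw_right: jaw of the reacher on its -y side, the same. Origin: its pivot
- riser: low blue sheet-steel riser, fixed, along the right wall: 280 mm wide (its y), 160 deep (its x), top 56 mm above the bench. Origin: on the bench under its centre. Its open front faces its -x; clear height under it 52 mm, from the front edge at x = -80 mm to the back sheet at +76; side cheeks at y = +-138.
- parts_box: aluminium box fixed on the riser, 96 mm (its x) by 176 mm (its y) by 34 high with guide rails to 43 mm along both long sides and a stop across the +y end. Origin: centre of its underside, on the riser's top. The open compartment is its +y half; the -y half is closed and carries the cover when that is open.
- compartment (a point): centre of the compartment's floor, 3 mm above the box's underside, 44 mm from the box's origin along its y; the compartment is 90 mm (x) by 82 mm (y) inside, its rails' top 40 mm above this floor. Axes as the box's.
- cover (a joint): slide of the yellow flat cover, m: 0 shut, against the stop over the compartment; 0.084 fully open. It shuts along the box's +y; friction about 1.5 N.
- cover_knob (a point): middle of the grip of the round black knob in the centre of the yellow cover: 19 mm diameter, its top 6 mm above this point, the cover's surface 13 mm below. Moves with the cover; axes as the box's.
- pipe_nipple: dark threaded pipe nipple lying on the riser's -y end, 22 mm diameter, 70 long; origin: centre of its underside
- bolt: hexagon bolt lying on the riser's +y end, 28x71x26 mm; origin: centre of its underside

How it is judged:
By the outcome, as a careful person would: the job done as asked, in the order asked, and still so for the second after the job is handed in, with the robot touching nothing.
It also fails if it takes over 58 s, if anything falls off the work surface, if the arm or the gripper's body presses on something with over 40 N, if the wrist force passes 120 N, or if a joint passes its speed limit or range.

## Working session

There is one attempt and no reset: what is moved stays moved. The work goes in short steps, Python scripts to look and compute and a tool call to move; the robot and the scene stay as the last step left them, time stands still between calls to the robot, and variables do not carry over. Pictures are saved under pics/ and viewed, at most 10 in all, crops included, and the job is handed in when it is done.

Besides the shell and the picture viewer there is one more tool, called after "Request:" as name(argument=value, ...) on one line, values as JSON. jog_arm: Moves the arm, as the interface text tells. Its arguments: {"type":"object","properties":{"targets":{"type":"string"},"gripper":{"type":"number"},"squeeze":{"type":"number"}},"required":["targets"]}

```bash
mkdir -p pics; cat > h.py <<'E'
import numpy as np, cv2
from cell import env
def snap(n,f=None):
    s=env.snapshot(n)
    if f: cv2.imwrite('pics/'+f,s['color'][:,:,::-1])
    return s
def ray(s,uv,z):
    R,_=cv2.Rodrigues(np.array(s['rvec'],float)); t=np.array(s['tvec'],float).ravel()
    c=-R.T@t; d=R.T@np.array([(uv[0]-s['cx'])/s['fx'],(uv[1]-s['cy'])/s['fy'],1])
    return c+d*(z-c[2])/d[2]
def proj(s,p):
    K=np.array([[s['fx'],0,s['cx']],[0,s['fy'],s['cy']],[0,0,1.]])
    return cv2.projectPoints(np.array(p,float).reshape(-1,3),np.array(s['rvec'],float),np.array(s['tvec'],float),K,None)[0][:,0]
E
python3 - <<'E'
from h import *
for n in ("scene","top"):
    s=snap(n,n+'0.png'); R=cv2.Rodrigues(np.array(s['rvec'],float))[0]; print(n,s['fx'],-R.T@np.array(s['tvec']).ravel(),R.round(2).tolist())
print(env.get_state())
E
```

```text
scene 398.50590784045323 [0.14137549 0.4245085  0.58996855] [[-0.86, -0.5, 0.02], [-0.31, 0.49, -0.81], [0.4, -0.71, -0.58]]
top 418.76220816512387 [ 0.28849162 -0.1858657   0.94427964] [[0.07, -1.0, 0.0], [-0.97, -0.07, -0.21], [0.21, 0.01, -0.98]]
{'time_s': 0.1, 'joint_positions': array([ 1.16758428e+00,  3.53623971e-01,  1.63401463e+00,  5.64029417e-06,
        1.15521033e+00, -2.39161696e-03]), 'dq': array([ 0.0001166 , -0.0004134 , -0.00173545,  0.00179554, -0.00128272,
        0.00223583]), 'joint_torque': array([ 9.11923726e-04, -5.94900656e+01, -3.34927940e+01,  7.00433669e-02,
        1.83483353e-02, -2.02876691e-05]), 'position': array([0.24368424, 0.57507242, 0.21392992]), 'ee_rot': array([-1.29043357e-04,  1.99072429e-01,  9.79984578e-01, -6.14748972e-04]), 'ft_force': array([ 0.32552232,  0.39621609, -0.0364345 ]), 'ft_torque': array([-0.00695705,  0.01463285,  0.00481102]), 'grasp_force': 0.0, 'grip_width': 0.09177857265776745}
```

View pics/scene0.png

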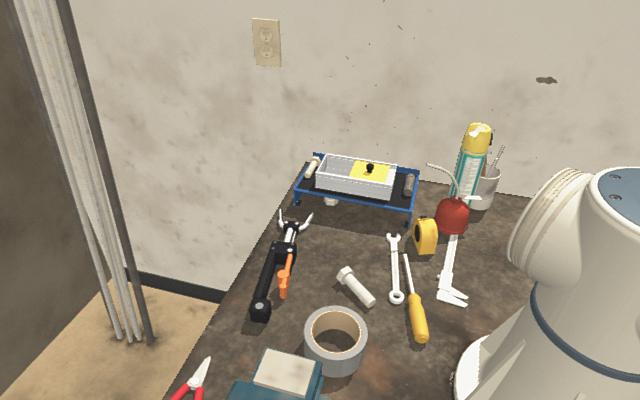

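View pics/top0.png

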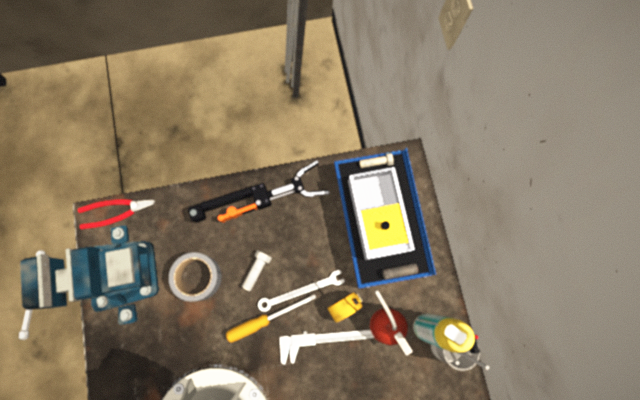

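The scene view shows the riser with the box, the nut just visible under it near (331,200), and the reacher left of it. In the top view the riser spans about (335–435, 150–287), the reacher (187–325, 160–220), the knob is at (385,225). I'll zoom in on both views to get the exact pixels.

```bash
python3 - <<'E'
from h import *
a=cv2.imread('pics/top0.png')[140:300,180:445]; cv2.imwrite('pics/topz.png',cv2.resize(a,None,fx=3,fy=3,interpolation=2))
b=cv2.imread('pics/scene0.png')[145:325,240:430]; cv2.imwrite('pics/scz.png',cv2.resize(b,None,fx=3.3,fy=3.3,interpolation=2))
s=snap("top"); c=s['color']; h=cv2.cvtColor(c,cv2.COLOR_RGB2HSV)
def big(m):
    n,l,st,ce=cv2.connectedComponentsWithStats(m); i=1+st[1:,4].argmax(); return (l==i).astype(np.uint8)
H,S,V=h[...,0].astype(int),h[...,1],h[...,2]
roi=np.zeros(H.shape,bool); roi[140:300,180:445]=1
blue=big(((H>100)&(H<125)&(S>130)&(V>60)&roi).astype(np.uint8))
cn=max(cv2.findContours(blue,0,2)[0],key=cv2.contourArea)
r=cv2.minAreaRect(cn); bp=cv2.boxPoints(r); print('riser px',bp.round(1).tolist())
w=np.array([ray(s,p,.056) for p in bp]); print(w.round(4).tolist(), np.linalg.norm(np.diff(w,axis=0),axis=1))
for nm,lo,hi,sel in (('orange',5,16,(S>170)),('yellow',22,35,(S>150))):
    r2=roi.copy()
    if nm=='yellow': r2[:,:345]=0; r2[275:]=0
    m=big(((H>=lo)&(H<=hi)&sel&(V>100)&r2).astype(np.uint8)); cn=max(cv2.findContours(m,0,2)[0],key=cv2.contourArea)
    r=cv2.minAreaRect(cn); z=.03 if nm=='orange' else .056+.038
    print(nm,r,[ray(s,p,z).round(4).tolist() for p in cv2.boxPoints(r)])
E
```

```text
riser px [[333.6000061035156, 161.6999969482422], [410.5, 146.89999389648438], [434.8999938964844, 273.70001220703125], [358.0, 288.5]]
[[0.5753, -0.2139, 0.056], [0.6217, -0.3836, 0.056], [0.3451, -0.4399, 0.056], [0.3038, -0.2804, 0.056]] [0.17594154 0.28233136 0.16468305]
orange ((236.00001525878906, 210.5), (12.33288288116455, 41.42583465576172), 71.56504821777344) [[0.4504, 0.0428, 0.03], [0.4861, -0.0413, 0.03], [0.4602, -0.0526, 0.03], [0.4249, 0.0311, 0.03]]
yellow ((384.59027099609375, 225.9151611328125), (39.00208282470703, 38.237335205078125), 77.73522186279297) [[0.4607, -0.277, 0.094], [0.4832, -0.3538, 0.094], [0.4049, -0.3726, 0.094], [0.3831, -0.2973, 0.094]]
```

View pics/topz.png

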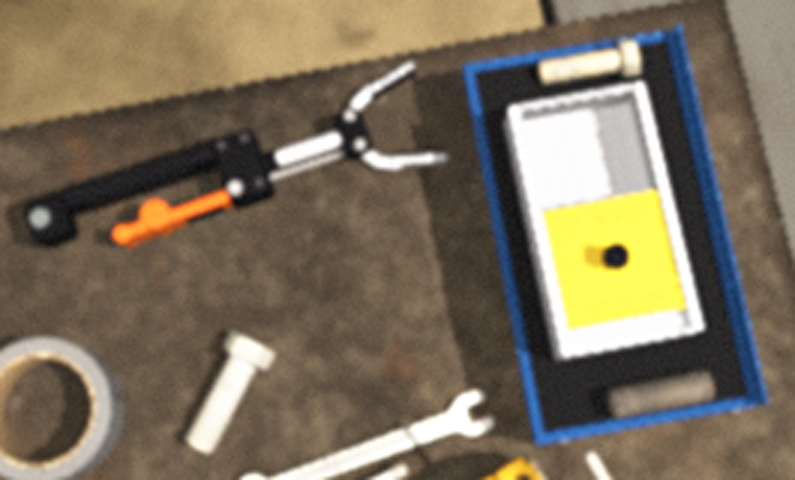

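View pics/scz.png

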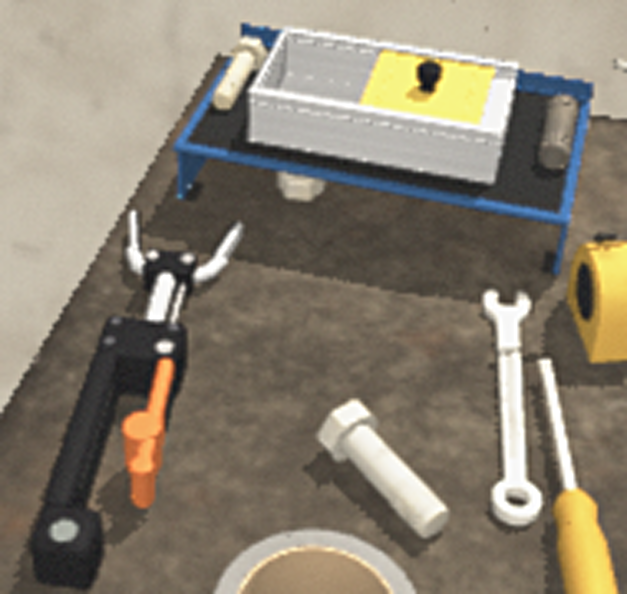

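The zoom gives sharper points. In the top crop: jaw tips (412,65)/(445,157), pivots (353,117)/(359,145), trigger swell (155,213), riser front corners (466,66)/(540,440). In the scene crop the nut's near bottom edge is at (302,199).

```bash
python3 - <<'E'
from h import *
s=snap("top"); sc=snap("scene")
T=lambda x,y,z: ray(s,(x/3+180-.33,y/3+140-.33),z)
S=lambda x,y,z: ray(sc,(x/3.3+240-.35,y/3.3+145-.35),z)
fl,fr,br,bl=T(466,66,.056),T(540,440,.056),T(765,402,.056),T(682,28,.056)
print('riser',fl,fr,br,bl,np.linalg.norm(fl-fr))
print('scene riser front',S(178,150,.056),S(575,217,.056))
u=(fl-fr)/np.linalg.norm(fl-fr); print('riser +y ang',np.degrees(np.arctan2(u[1],u[0])))
for z in (.0105,):
    t1,t2=T(412,65,z),T(445,157,z)
p1,p2=T(353,117,.028),T(359,145,.028)
print('tips',t1,t2,np.linalg.norm(t1-t2),'piv',p1,p2,np.linalg.norm(p1-p2))
ps=[S(155,258,.028),S(187,260,.028)]; print('scene piv',ps)
print('scene tips',S(134,213,.0105),S(240,226,.0105))
d=(t1+t2)/2-(p1+p2)/2; print('d len',np.linalg.norm(d),'ang',np.degrees(np.arctan2(d[1],d[0])))
print('swell',T(155,215,.038),S(144,428,.038))
print('grip edge dir',T(215,145,.038)-T(60,190,.038))
print('pommel',T(45,222,.038),S(66,540,.038))
print('nut near bottom',S(302,199,0),S(278,190,.005),S(326,188,.005))
print('cam',ray(sc,(320,200),.58))
print('knob',T(615,255,.112),S(430,70,.112),'box',[p.round(4).tolist() for p in (T(508,105,.099),T(640,85,.099),T(705,328,.099),T(558,358,.099))])
print('box scene',S(250,88,.099),S(500,125,.099),S(288,32,.099))
E
```

```text
riser [ 0.57544481 -0.21701187  0.056     ] [ 0.30842315 -0.28374868  0.056     ] [ 0.34513485 -0.43936888  0.056     ] [ 0.61615659 -0.3758332   0.056     ] 0.27523511093797903
scene riser front [ 0.57214388 -0.20864695  0.056     ] [ 0.30486368 -0.28414234  0.056     ]
riser +y ang 14.032486104948106
tips [ 0.58803913 -0.17668988  0.0105    ] [ 0.516409   -0.20675774  0.0105    ] 0.07768495177288091 piv [ 0.53835454 -0.13513191  0.028     ] [ 0.51692794 -0.14129984  0.028     ] 0.022296698165910282
scene piv [array([ 0.53816906, -0.1286902 ,  0.028     ]), array([ 0.51891721, -0.13818723,  0.028     ])]
scene tips [ 0.59188433 -0.17982225  0.0105    ] [ 0.51937857 -0.20719935  0.0105    ]
d len 0.061430160858636056 ang -65.32481614787602
swell [0.45126379 0.00357284 0.038     ] [0.45184305 0.00821175 0.038     ]
grip edge dir [ 0.04192924 -0.11047397  0.        ]
pommel [0.44051171 0.08335944 0.038     ] [0.44181647 0.09285372 0.038     ]
nut near bottom [ 0.50389015 -0.27086863  0.        ] [ 0.52145474 -0.26522273  0.005     ] [ 0.49221629 -0.28645634  0.005     ]
cam [0.14807082 0.41270539 0.58      ]
knob [ 0.43206209 -0.32231635  0.112     ] [ 0.43198695 -0.31732895  0.112     ] box [[0.5352, -0.2464, 0.099], [0.5561, -0.3381, 0.099], [0.3888, -0.3865, 0.099], [0.362, -0.2886, 0.099]]
box scene [ 0.53673627 -0.24757181  0.099     ] [ 0.36982611 -0.2977696   0.099     ] [ 0.55309903 -0.330137    0.099     ]
```

```bash
cat >> h.py <<'E'
def plan(x,y,z,a):
    """a: desired world angle (deg) of tool x; prints shift in mm and turn"""
    from scipy.spatial.transform import Rotation as Ro
    st=env.get_state(); q=st['ee_rot']; R=Ro.from_quat([q[1],q[2],q[3],q[0]]).as_matrix()
    d=R.T@(np.array([x,y,z])-st['position'])*1000; cur=np.degrees(np.arctan2(R[1,0],R[0,0]))
    print('pos',st['position'].round(4),'cur',cur.round(1),'shift',d.round(1),'turn',np.radians((cur-a+180)%360-180).round(3),'t',st['time_s'],'q',st['joint_positions'].round(2))
E
python3 -c "
from h import *
plan(.470,.014,.20,112)"
```

```text
pos [0.2438 0.5753 0.2143] cur 157.0 shift [-427.3 -428.5   14.5] turn 0.786 t 0.25 q [ 1.17  0.35  1.63  0.    1.16 -0.  ]
```

Request:
jog_arm(targets="-40 -40 -20 0; -80 -80 -30 0.1; -125 -125 -30 0.25; -170 -170 -30 0.4; -215 -215 -30 0.55; -260 -260 -20 0.7; -305 -305 -10 0.786; -350 -350 0 0.786", gripper=1)

```text
time_s: 1.25
position: [0.4267, 0.1232, 0.2161]
ee_rot: [0.0, 0.56, 0.829, 0.0]
ft_force: [1.2, 0.4, 1.0]
grip_width: 0.092
grasp_force: 0.0
```

```bash
python3 -c "
from h import *
plan(.470,.014,.20,112)"
```

```text
pos [0.4267 0.1232 0.2161] cur 111.9 shift [-117.4   -0.7   16.1] turn -0.001 t 1.25 q [ 0.28  0.06  2.    0.    1.08 -0.11]
```

Request:
jog_arm(targets="-50 0 5 0; -100 -1 15 0; -117 -1 16 0; -117 -1 16 0; -117 -1 16 0")

```text
time_s: 1.88
position: [0.4688, 0.0172, 0.2002]
ee_rot: [-0.0, 0.559, 0.829, 0.0]
ft_force: [-0.1, -0.3, 0.8]
grip_width: 0.0916
grasp_force: 0.0
```

```bash
python3 -c "
from h import *
s=snap('wrist','w1.png');plan(.470,.014,.20,112)
print(proj(s,[[.470,.014,.038],[.470,.014,0]]))"
```

```text
pos [0.4688 0.0174 0.2002] cur 112.1 shift [-3.6 -0.1  0.2] turn 0.001 t 1.925 q [ 0.03  0.12  1.97  0.    1.05 -0.35]
[[321.16167891 197.31217855]
 [321.10157415 189.05129089]]
```

View pics/w1.png

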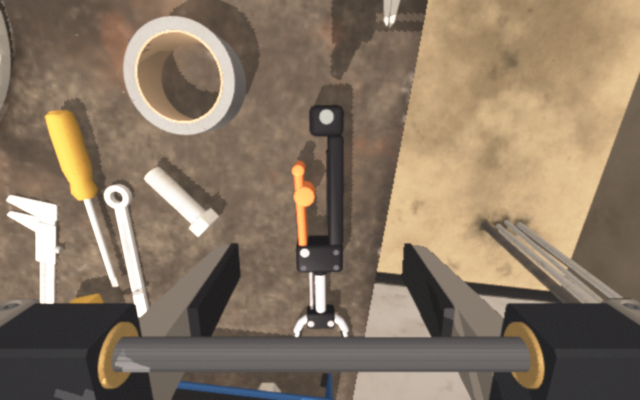

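The wrist view shows the reacher almost exactly along the image vertical: the swell is at (304,196), outer left edge ~294, grip outer edge ~343, head pivots (308,323)/(331,323). So the yaw is right, and the squeeze point is at about (319,196).

```bash
python3 -c "
from h import *
s=snap('wrist')
c=s['color'].astype(int); m=((c[...,0]>180)&(c[...,1]<150)&(c[...,2]<90)); m[:, :280]=0;m[:,345:]=0
for r in range(180,214,3): print(r,np.where(m[r])[0][[0,-1]] if m[r].any() else None, end=' ')
g=c.sum(2)
for r in (150,196,225): print(r, np.where(g[r,320:360]<120)[0][[0,-1]]+320)
print([ray(s,p,z) for p,z in (((294,196),.03),((343,196),.03),((319,196),.03),((319.7,257),.038),((320,323),.028))])
E=0"
```

```text
180 [302 302] 183 [294 309] 186 [294 311] 189 [294 312] 192 [294 313] 195 [314 314] 198 [314 314] 201 [313 313] 204 [295 310] 207 [304 305] 210 [296 304] 213 [296 304] Traceback (most recent call last):
  File "<string>", line 7, in <module>
    for r in (150,196,225): print(r, np.where(g[r,320:360]<120)[0][[0,-1]]+320)
                                     ~~~~~~~~~~~~~~~~~~~~~~~~~~~~~^^^^^^^^
IndexError: index 0 is out of bounds for axis 0 with size 0
```

```bash
python3 -c "
from h import *
s=snap('wrist')
o=ray(s,(318.5,195),.034);p=ray(s,(319.7,323),.028);print(o,p,np.linalg.norm(p-o),ray(s,(293.5,195),.034),ray(s,(343,195),.034))
d=p-o;print(np.degrees(np.arctan2(d[1],d[0])))
plan(o[0],o[1],.003,112)
"
```

```text
[0.46696348 0.01443438 0.034     ] [ 0.52827012 -0.13363826  0.028     ] 0.16037460136008022 [0.44266187 0.00457402 0.034     ] [0.49078068 0.02409819 0.034     ]
-67.5089382629555
pos [0.4689 0.0173 0.2002] cur 112.1 shift [ -2.   -2.9 197.2] turn 0.002 t 2.025 q [ 0.03  0.12  1.97  0.    1.05 -0.35]
```

Request:
jog_arm(targets="-2 -3 60 0; -2 -3 120 0; -2 -3 160 0; -2 -3 185 0; -2 -3 196 0; -2 -3 196 0; -2 -3 196 0")

```text
time_s: 2.9
position: [0.4679, 0.0134, 0.005]
ee_rot: [0.001, 0.559, 0.829, 0.0]
ft_force: [0.2, 0.1, 0.3]
grip_width: 0.0922
grasp_force: 0.0
```

Request:
jog_arm(targets="0 0 0 0; 0 0 0 0; 0 0 0 0; 0 0 0 0; 0 0 0 0; 0 0 0 0", gripper=0.543, squeeze=15)

```text
time_s: 3.65
position: [0.4674, 0.0132, 0.0041]
ee_rot: [0.0, 0.559, 0.829, 0.0]
ft_force: [0.9, 0.9, 0.3]
grip_width: 0.0501
grasp_force: 6.5
```

```bash
python3 -c "
from h import *
plan(.470,.014,.003,112)"
```

```text
pos [0.4674 0.0132 0.0041] cur 112.0 shift [-0.3  2.7  1.1] turn -0.0 t 3.65 q [ 0.03  0.44  2.11  0.    0.59 -0.36]
```

```bash
python3 -c "
from h import *
plan(.505,.025,.016,92)"
```

```text
pos [0.4674 0.0132 0.0041] cur 112.0 shift [ -3.2  39.3 -11.9] turn 0.349 t 3.65 q [ 0.03  0.44  2.11  0.    0.59 -0.36]
```

Request:
jog_arm(targets="0 0 -12 0; 0 10 -12 0.05; 0 18 -12 0.15; -2 28 -12 0.25; -3 36 -12 0.32; -3 39 -12 0.35; -3 39 -12 0.35; -3 39 -12 0.35")

```text
time_s: 4.65
position: [0.5038, 0.0249, 0.016]
ee_rot: [-0.0, 0.695, 0.719, -0.0]
ft_force: [-0.4, -0.5, -3.4]
grip_width: 0.0498
grasp_force: 5.6
```

```bash
python3 - <<'E'
from h import *
s=snap('scene'); t=snap('top')
b=s['color'][150:290,250:430,::-1]; b=cv2.resize(b,None,fx=4,fy=4,interpolation=2)
a=t['color'][140:240,220:360,::-1]; a=cv2.resize(a,(720,514),interpolation=2)
cv2.imwrite('pics/s2.png',b); cv2.imwrite('pics/t2.png',a)
plan(.505,.025,.004,92)
E
```

```text
pos [0.5039 0.025  0.016 ] cur 92.0 shift [ 0.   1.1 12. ] turn -0.0 t 4.75 q [ 0.05  0.46  2.03 -0.    0.65  0.01]
```

View pics/s2.png

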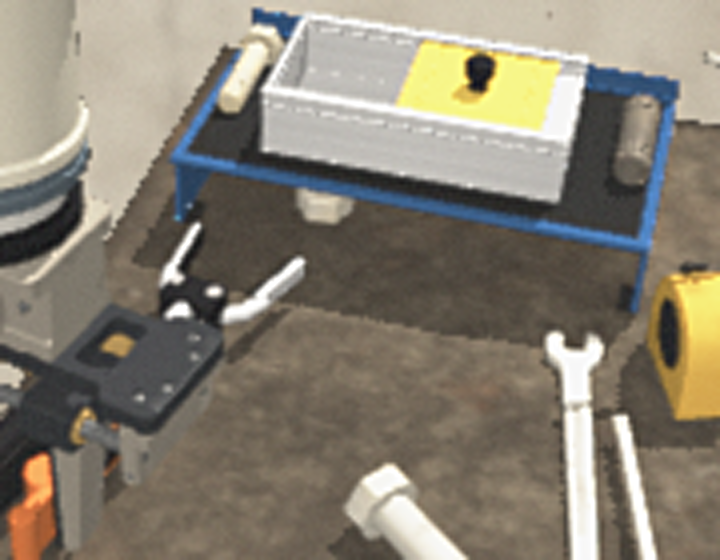

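The jaws are lifted and open in front of the riser, with tips at crop (198,228) and (300,262). The nut's bottom edge runs at crop rows ~218–222, columns 303–345.

```bash
python3 - <<'E'
from h import *
s=snap('scene'); c=s['color'].astype(int)
S=lambda x,y,z: ray(s,(x/4+250-.375,y/4+150-.375),z)
a,b=S(198,228,.026),S(300,262,.026); print('tips',a,b,(a+b)/2,np.linalg.norm(a-b))
print('expected tips mid',.5039+.22*.0349,.025-.22*.9994)
sub=c[195:208,320:342].min(2); print(sub)
E
```

```text
tips [ 0.54824872 -0.19491406  0.026     ] [ 0.48184345 -0.19877466  0.026     ] [ 0.51504608 -0.19684436  0.026     ] 0.0665173969132369
expected tips mid 0.511578 -0.19486799999999999
[[ 57  60  60  63  57  61  57  59  53  53  55  54  54  52  45  47  47  48
   42  48  47  39]
 [ 63  70  55  56  67  75  74  61  59  57  59  59  56  52  55  59  56  55
   52  53  50  48]
 [ 51  52  55  67 107 142 142 108  97  78  75  72  65  61  57  59  60  57
   57  58  56  52]
 [ 57  58  56  67 116 151 172 172 164 138 132 135 124 103  88  71  71  64
   60  62  60  63]
 [ 56  55  54  67 109 149 165 178 178 174 172 168 168 169 158 131 126 109
   82  62  59  57]
 [ 58  56  62  70 110 145 147 178 196 193 198 195 186 179 160 143 140 133
   96  69  66  68]
 [ 56  59  59  67 103 139 145 161 173 167 166 167 175 171 147 137 139 136
   85  60  61  60]
 [ 57  57  55  58  72 107 144 160 171 168 164 161 166 158 144 137 142 130
   77  53  66  61]
 [ 60  57  58  53  54  84 145 167 171 171 166 163 164 161 142 137 127  84
   64  62  62  67]
 [ 58  58  58  58  56  69 115 160 168 164 164 166 164 163 138  95  71  60
   57  64  61  67]
 [ 59  61  57  58  58  54  69  93  94 102 114 119 138 131  99  61  57  57
   60  60  62  63]
 [ 60  60  62  59  62  59  55  60  57  64  65  62  64  64  59  58  62  63
   65  66  64  61]
 [ 60  54  57  57  57  59  61  60  56  57  58  59  59  60  56  57  62  64
   63  62  66  62]]
```

```bash
python3 - <<'E'
from h import *
s=snap('scene')
v=[ray(s,p,0)[:2] for p in ((323.7,201.7),(325.7,204.6),(333.9,205.3),(337.8,202.2))]
print(np.array(v).round(4).tolist())
a,b=v[1],v[2]; e=(a-b); print('side',np.linalg.norm(e),'ang',np.degrees(np.arctan2(e[1],e[0])))
n=np.array([e[1],-e[0]])/np.linalg.norm(e); print('centre',(a+b)/2+.015*n, 'ends mid',(v[0]+v[3])/2,'n',n, 'wid',np.linalg.norm(v[0]-v[3]))
E
```

```text
[[0.5262, -0.2728], [0.516, -0.265], [0.4975, -0.2732], [0.4954, -0.2896]]
side 0.020276543901059606 ang 23.878755852619967
centre [ 0.51282967 -0.28280992] ends mid [ 0.51080889 -0.28115815] n [ 0.40480257 -0.91440411] wid 0.03507190594934016
```

```bash
python3 -c "
from h import *
plan(.5185,.025,.0055,89);plan(.5185,-.085,.0055,89)"
```

```text
pos [0.5041 0.025  0.016 ] cur 92.0 shift [-0.5 14.4 10.5] turn 0.052 t 4.85 q [0.05 0.46 2.03 0.   0.65 0.01]
pos [0.5041 0.025  0.016 ] cur 92.0 shift [-110.4   10.6   10.5] turn 0.052 t 4.85 q [0.05 0.46 2.03 0.   0.65 0.01]
```

Request:
jog_arm(targets="0 8 4 0.03; -1 14 10 0.052; -10 14 10 0.052; -25 13.5 10.5 0.052; -45 13 10.5 0.052; -65 12 10.5 0.052; -85 11.5 10.5 0.052; -100 11 10.5 0.052")

```text
time_s: 5.85
position: [0.5184, -0.0762, 0.0056]
ee_rot: [-0.0, 0.714, 0.7, -0.0]
ft_force: [-0.1, 0.5, -1.8]
grip_width: 0.0498
grasp_force: 5.6
```

```bash
python3 - <<'E'
from h import *
plan(.5185,-.085,.005,89)
s=snap('scene')
b=s['color'][150:290,250:430,::-1]; b=cv2.resize(b,None,fx=4,fy=4,interpolation=2)
cv2.imwrite('pics/s3.png',b)
E
```

```text
pos [ 0.5184 -0.0762  0.0056] cur 88.9 shift [-8.8  0.3  0.6] turn -0.001 t 5.85 q [-0.15  0.5   1.99 -0.    0.65 -0.13]
```

View pics/s3.png

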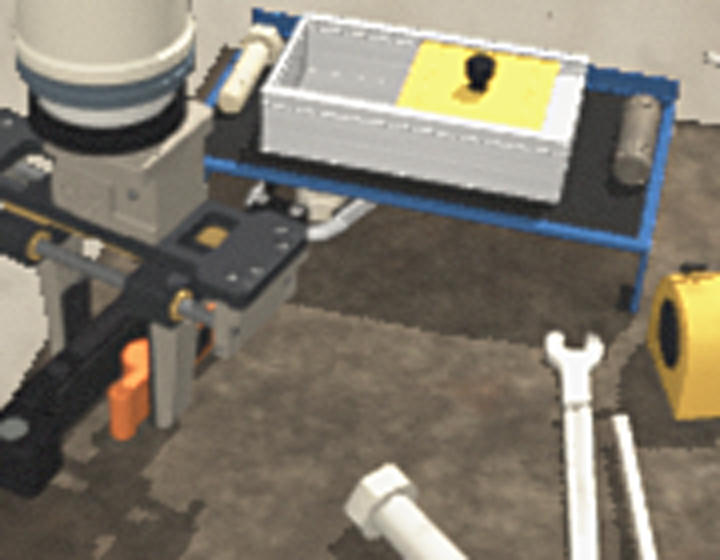

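The jaws straddle the nut: it shows at crop (320,205), inside the right jaw. I'll advance the last 9 mm and squeeze.

Request:
jog_arm(targets="-5 0 0.5 0; -9 0 0.5 0; -9 0 0.5 0; -9 0 0.5 0")

```text
time_s: 6.4
position: [0.5185, -0.0832, 0.005]
ee_rot: [-0.0, 0.713, 0.701, -0.0]
ft_force: [0.6, 0.2, -2.5]
grip_width: 0.0501
grasp_force: 5.6
```

Request:
jog_arm(targets="0 0 0 0; 0 0 0 0; 0 0 0 0; 0 0 0 0; 0 0 0 0; 0 0 0 0; 0 0 0 0; 0 0 0 0", gripper=0.4, squeeze=29)

```text
time_s: 7.4
position: [0.5186, -0.0836, 0.005]
ee_rot: [0.0, 0.713, 0.701, 0.0]
ft_force: [-1.0, 1.2, -3.0]
grip_width: 0.0429
grasp_force: 28.9
```

Request:
jog_arm(targets="3 0 -2 0; 15 0 -3 0; 35 0 -3 0; 55 0 -3 0; 75 0 -3 0; 95 0 -3 0; 112 0 -3 0; 118 0 -3 0")

```text
time_s: 8.4
position: [0.5206, 0.0357, 0.008]
ee_rot: [-0.0, 0.713, 0.701, 0.0]
ft_force: [0.5, 0.0, -3.2]
grip_width: 0.0431
grasp_force: 28.9
```

Request:
jog_arm(targets="2 0 -10 0; 2 0 -35 0; 2 0 -65 0; 2 0 -95 0; 2 0 -120 0; 2 0 -135 0; 2 0 -135 0")

```text
time_s: 9.28
position: [0.5213, 0.0362, 0.144]
ee_rot: [0.001, 0.714, 0.701, 0.001]
ft_force: [0.1, 0.4, -2.6]
grip_width: 0.0426
grasp_force: 28.9
```

```bash
python3 - <<'E'
from h import *
plan(.459,-.107,.14,104.5)
a=snap('scene')['color'][60:330,120:440,::-1]
cv2.imwrite('pics/s4.png',cv2.resize(a,None,fx=2.2,fy=2.2,interpolation=2))
E
```

```text
pos [0.5213 0.0362 0.144 ] cur 88.9 shift [-144.3  -59.7    3.9] turn -0.271 t 9.275 q [ 0.07  0.28  1.92 -0.    0.94  0.08]
```

View pics/s4.png

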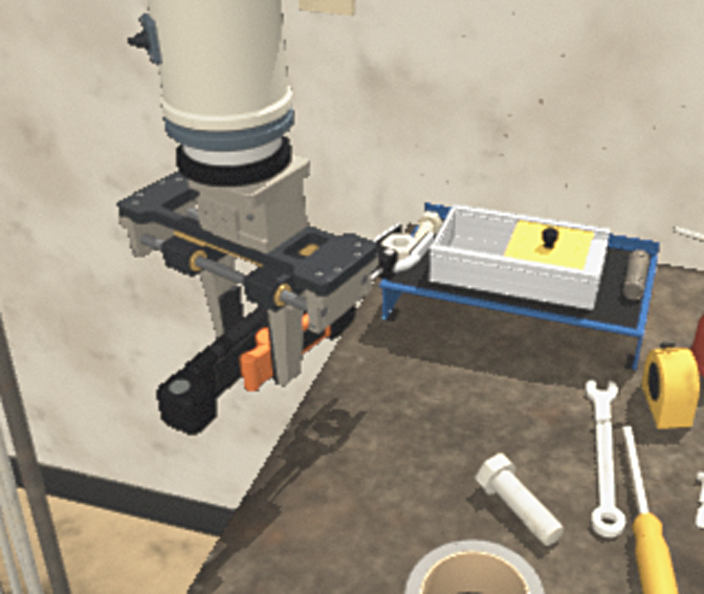

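The nut is held in the jaws, at crop (401,243), with the space under the riser empty. Next I'll move over the compartment.

Request:
jog_arm(targets="-8 -4 0 -0.03; -25 -11 0 -0.08; -48 -20 0 -0.13; -72 -30 0 -0.18; -97 -40 0 -0.23; -120 -50 0 -0.26; -138 -57 2 -0.271; -144 -60 4 -0.271")

```text
time_s: 10.32
position: [0.457, -0.107, 0.1379]
ee_rot: [-0.001, 0.613, 0.79, -0.0]
ft_force: [-1.0, -0.0, -3.6]
grip_width: 0.0427
grasp_force: 28.9
```

Request:
jog_arm(targets="0 0 5 0; 0 0 15 0; 0 0 24 0; 0 0 26 0; 0 0 26 0")

```text
time_s: 10.95
position: [0.4581, -0.1062, 0.1128]
ee_rot: [-0.0, 0.612, 0.791, -0.0]
ft_force: [-0.2, 0.2, -2.2]
grip_width: 0.0423
grasp_force: 28.9
```

```bash
python3 - <<'E'
from h import *
plan(.459,-.107,.113,104.5)
a=snap('scene')['color'][120:260,250:430,::-1]
b=snap('top')['color'][130:290,290:450,::-1]
cv2.imwrite('pics/s5.png',np.hstack([cv2.resize(a,(450,350)),cv2.resize(b,(350,350))]))
E
```

```text
pos [ 0.4581 -0.1062  0.1128] cur 104.5 shift [-1.   0.7 -0.2] turn 0.0 t 10.95 q [-0.23  0.25  2.05  0.    0.84 -0.48]
```

View pics/s5.png

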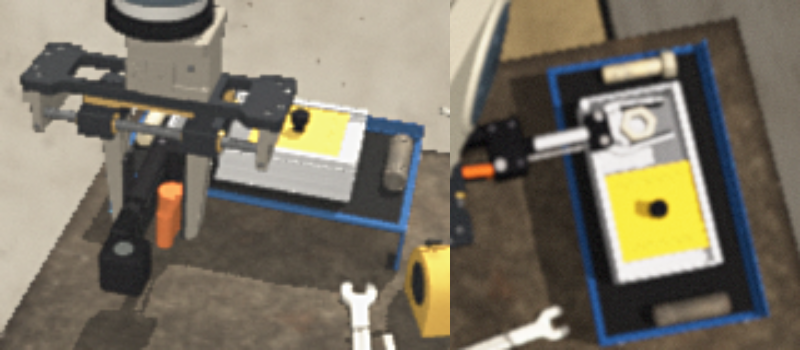

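In the top view the nut at (638,124) sits centred over the open compartment, well clear of the cover edge (~row 165). Now I'll release it.

Request:
jog_arm(targets="0 0 0 0; 0 0 0 0; 0 0 0 0; 0 0 0 0; 0 0 0 0; 0 0 0 0", gripper=0.543, squeeze=15)

```text
time_s: 11.8
position: [0.4581, -0.1065, 0.113]
ee_rot: [-0.0, 0.612, 0.791, -0.0]
ft_force: [0.2, -0.4, -2.4]
grip_width: 0.0501
grasp_force: 5.5
```

Request:
jog_arm(targets="0 0 -15 0; 0 0 -35 0; 0 0 -40 0; 0 0 -40 0")

```text
time_s: 12.3
position: [0.4584, -0.1065, 0.1535]
ee_rot: [0.001, 0.612, 0.791, 0.0]
ft_force: [-0.6, 0.0, -2.8]
grip_width: 0.0497
grasp_force: 5.6
```

```bash
python3 - <<'E'
from h import *
plan(.470,.02,.15,112);plan(.470,.02,.005,112)
b=snap('top')['color'][130:290,290:450,::-1]
cv2.imwrite('pics/s6.png',cv2.resize(b,(500,500)))
E
```

```text
pos [ 0.4584 -0.1065  0.1535] cur 104.5 shift [119.6  42.9   3.5] turn -0.131 t 12.3 q [-0.23  0.19  2.02 -0.    0.94 -0.48]
pos [ 0.4584 -0.1065  0.1535] cur 104.5 shift [119.7  42.7 148.5] turn -0.131 t 12.3 q [-0.23  0.19  2.02 -0.    0.94 -0.48]
```

View pics/s6.png

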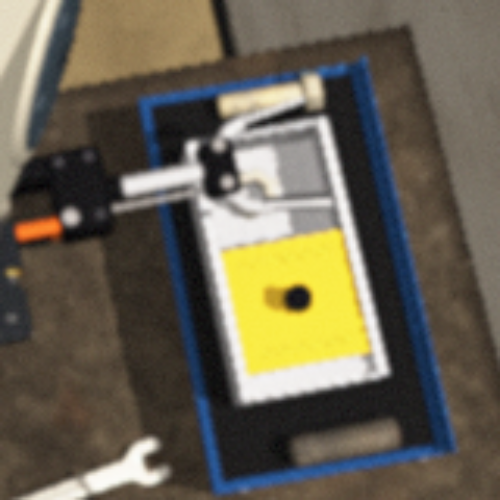

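The nut lies on the compartment floor, at (260,185) in this crop. Next, lay the reacher back.

Request:
jog_arm(targets="15 5 0 0; 40 14 0 -0.03; 70 25 0 -0.07; 95 34 0 -0.1; 113 41 0 -0.125; 120 43 2 -0.131; 120 43 3 -0.131; 120 43 3 -0.131")

```text
time_s: 13.35
position: [0.4694, 0.0201, 0.1497]
ee_rot: [-0.0, 0.559, 0.829, -0.0]
ft_force: [-0.9, 1.0, -2.5]
grip_width: 0.0497
grasp_force: 5.6
```

Request:
jog_arm(targets="0 0 35 0; 0 0 75 0; 0 0 110 0; 0 0 130 0; 0 0 140 0; 0 0 144 0; 0 0 145 0; 0 0 145 0")

```text
time_s: 14.35
position: [0.4703, 0.0205, 0.0056]
ee_rot: [0.001, 0.559, 0.829, 0.0]
ft_force: [0.0, -0.1, -1.9]
grip_width: 0.0499
grasp_force: 5.6
```

```bash
python3 - <<'E'
from h import *
plan(.470,.02,.0045,112); print(env.get_state()['ft_force'])
E
```

```text
pos [0.4703 0.0205 0.0056] cur 112.0 shift [-0.3 -0.5  1.1] turn -0.0 t 14.35 q [ 0.04  0.44  2.11 -0.    0.59 -0.34]
[ 0.04214421 -0.09649527 -1.87282643]
```

Request:
jog_arm(targets="0 0 1 0; 0 0 1.5 0; 0 0 1.5 0")

```text
time_s: 14.72
position: [0.4701, 0.0205, 0.0039]
ee_rot: [0.0, 0.559, 0.829, 0.0]
ft_force: [-0.9, 0.2, 6.1]
grip_width: 0.0499
grasp_force: 5.1
```

Request:
jog_arm(targets="0 0 0 0; 0 0 0 0; 0 0 0 0; 0 0 0 0; 0 0 0 0; 0 0 0 0", gripper=1)

```text
time_s: 15.48
position: [0.4697, 0.0205, 0.0035]
ee_rot: [0.0, 0.559, 0.829, 0.0]
ft_force: [-0.2, 0.1, -0.5]
grip_width: 0.0918
grasp_force: 0.0
```

Request:
jog_arm(targets="0 0 -10 0; 0 0 -40 0; 0 0 -85 0; 0 0 -130 0; 0 0 -165 0; 0 0 -180 0; 0 0 -180 0")

```text
time_s: 16.35
position: [0.4701, 0.0205, 0.1841]
ee_rot: [0.001, 0.559, 0.829, 0.0]
ft_force: [-1.0, -0.3, -0.1]
grip_width: 0.0922
grasp_force: 0.0
```

```bash
python3 - <<'E'
from h import *
def knob(n,roi):
    s=snap(n); c=s['color']; h=cv2.cvtColor(c,cv2.COLOR_RGB2HSV)
    x0,y0,x1,y1=roi
    y=((h[...,0]>22)&(h[...,0]<35)&(h[...,1]>150)).astype(np.uint8); m=np.zeros_like(y); m[y0:y1,x0:x1]=y[y0:y1,x0:x1]
    cn=max(cv2.findContours(m,0,2)[0],key=cv2.contourArea); r=cv2.minAreaRect(cn)
    bp=cv2.boxPoints(r); print(n,[ray(s,p,.092).round(4).tolist() for p in bp],ray(s,r[0],.092))
    d=(c.max(2)<50).astype(np.uint8); hull=cv2.fillConvexPoly(np.zeros_like(d),cv2.convexHull(cn),1)
    if n=='scene': hull=cv2.dilate(hull,np.ones((9,9)))
    d&=hull; k,l,st,ce=cv2.connectedComponentsWithStats(d); i=1+st[1:,4].argmax()
    print(st[i],ce[i],'top@.112',ray(s,ce[i],.108 if n=='scene' else .112))
knob('top',(345,180,425,275)); knob('scene',(340,150,405,190))
plan(.432,-.32,.2,104.5)
E
```

```text
top [[0.4615, -0.2768, 0.092], [0.4833, -0.3556, 0.092], [0.4032, -0.3734, 0.092], [0.3822, -0.2961, 0.092]] [ 0.43212769 -0.32547251  0.092     ]
[382 223   6   5  28] [384.67857143 225.        ] top@.112 [ 0.43139212 -0.32235506  0.112     ]
scene [[0.4444, -0.3088, 0.092], [0.4454, -0.3214, 0.092], [0.4308, -0.3139, 0.092], [0.4299, -0.3015, 0.092]] [ 0.43760464 -0.31133303  0.092     ]
[367 167   5   5  18] [368.94444444 168.88888889] top@.112 [ 0.43079632 -0.31007054  0.108     ]
pos [0.4689 0.0204 0.1824] cur 112.0 shift [-301.8 -161.8  -17.5] turn 0.131 t 16.45 q [ 0.04  0.15  1.99 -0.    1.01 -0.34]
```

Request:
jog_arm(targets="-40 -20 -5 0.03; -85 -45 -15 0.08; -130 -70 -15 0.131; -175 -95 -15 0.131; -220 -118 -15 0.131; -265 -142 -15 0.131; -295 -158 -15 0.131; -302 -162 -15 0.131", gripper=0.6)

```text
time_s: 17.45
position: [0.4316, -0.3214, 0.1966]
ee_rot: [-0.001, 0.613, 0.79, -0.0]
ft_force: [-0.7, 0.1, 0.3]
grip_width: 0.0554
grasp_force: 0.0
```

Request:
jog_arm(targets="0 0 0 0; 0 0 0 0")

```text
time_s: 17.7
position: [0.4326, -0.3189, 0.198]
ee_rot: [-0.001, 0.612, 0.791, 0.0]
ft_force: [0.2, 0.1, 0.6]
grip_width: 0.0549
grasp_force: 0.0
```

```bash
python3 - <<'E'
from h import *
s=snap('wrist'); c=s['color']; h=cv2.cvtColor(c,cv2.COLOR_RGB2HSV)
y=((h[...,0]>20)&(h[...,0]<36)&(h[...,1]>140)).astype(np.uint8)
cn=max(cv2.findContours(y,0,2)[0],key=cv2.contourArea); r=cv2.minAreaRect(cn); print(r)
hull=cv2.fillConvexPoly(np.zeros_like(y),cv2.convexHull(cn),1)
d=(c.max(2)<60).astype(np.uint8)&hull; k,l,st,ce=cv2.connectedComponentsWithStats(d)
for i in range(1,k):
    if st[i,4]>60: print(st[i],ce[i],ray(s,ce[i],.11))
P=[ray(s,p,.094) for p in cv2.boxPoints(r)]
for i in range(4): e=P[i]-P[i-1]; print(P[i].round(4),np.degrees(np.arctan2(e[1],e[0])).round(1),np.linalg.norm(e).round(4))
print(proj(s,[[.4315,-.321,.112]]))
plan(.4315,-.321,.100,104.5)
E
```

```text
((321.5, 211.0), (90.0, 97.0), 90.0)
[312 205  20  22 335] [321.09552239 215.9880597 ] [ 0.43205585 -0.31918702  0.11      ]
[ 0.3836 -0.2919  0.094 ] 102.2 0.0817
[ 0.4618 -0.2716  0.094 ] 14.6 0.0808
[ 0.4856 -0.3497  0.094 ] -73.0 0.0817
[ 0.4008 -0.3717  0.094 ] -165.4 0.0876
[[319.87836959 218.62070585]]
pos [ 0.4327 -0.319   0.1982] cur 104.6 shift [-1.7 -1.7 98.2] turn 0.001 t 17.75 q [-0.64  0.24  1.84  0.    1.07 -0.89]
```

Request:
jog_arm(targets="0 -1 40 0; 0 -1 70 0; 0 -1 85 0; 0 -1 92 0; 0 -1 96 0; 0 -1 97 0; 0 -1 97 0")

```text
time_s: 18.62
position: [0.432, -0.3207, 0.1021]
ee_rot: [0.0, 0.612, 0.791, 0.0]
ft_force: [-0.8, 0.1, -0.9]
grip_width: 0.055
grasp_force: 0.0
```

Request:
jog_arm(targets="0 0 0 0; 0 0 0 0; 0 0 0 0; 0 0 0 0; 0 0 0 0", gripper=0.1, squeeze=12)

```text
time_s: 19.25
position: [0.4319, -0.3205, 0.1015]
ee_rot: [0.0, 0.612, 0.791, 0.0]
ft_force: [1.0, 0.2, -0.4]
grip_width: 0.018
grasp_force: 12.0
```

Request:
jog_arm(targets="0 4 0 0; 0 14 0 0; 0 28 0 0; 0 42 0 0; 0 56 0 0; 0 68 0 0; 0 76 0 0; 0 80 0 0")

```text
time_s: 20.25
position: [0.5051, -0.301, 0.1011]
ee_rot: [-0.003, 0.611, 0.791, -0.003]
ft_force: [-22.6, -9.2, 14.3]
grip_width: 0.0193
grasp_force: 12.0
```

Request:
jog_arm(targets="0 1 0 0; 0 2 0 0; 0 3 0 0; 0 4 0 0; 0 4 0 0; 0 4 0 0")

```text
time_s: 21.0
position: [0.5078, -0.3004, 0.1011]
ee_rot: [-0.004, 0.612, 0.791, -0.003]
ft_force: [-21.8, -8.3, 13.9]
grip_width: 0.0248
grasp_force: 12.0
```

Request:
jog_arm(targets="0 -4 0 0; 0 -6 0 0; 0 -6 0 0")

```text
time_s: 21.38
position: [0.5042, -0.3014, 0.1012]
ee_rot: [-0.002, 0.612, 0.791, -0.002]
ft_force: [-13.7, -3.9, 8.4]
grip_width: 0.0177
grasp_force: 12.0
```

Request:
jog_arm(targets="0 0 0 0; 0 0 0 0; 0 0 0 0; 0 0 -20 0; 0 0 -60 0; 0 0 -95 0; 0 0 -95 0; 0 0 -95 0", gripper=0.55)

```text
time_s: 22.38
position: [0.507, -0.3006, 0.1958]
ee_rot: [-0.0, 0.612, 0.791, -0.0]
ft_force: [-0.9, -0.9, -0.4]
grip_width: 0.0502
grasp_force: 0.0
```

```bash
python3 - <<'E'
from h import *
s=snap('wrist'); c=s['color']; h=cv2.cvtColor(c,cv2.COLOR_RGB2HSV)
y=((h[...,0]>20)&(h[...,0]<36)&(h[...,1]>140)).astype(np.uint8)
cn=max(cv2.findContours(y,0,2)[0],key=cv2.contourArea); r=cv2.minAreaRect(cn); print(cv2.boundingRect(cn),r)
hull=cv2.fillConvexPoly(np.zeros_like(y),cv2.convexHull(cn),1)
d=(c.max(2)<60).astype(np.uint8)&hull; k,l,st,ce=cv2.connectedComponentsWithStats(d)
for i in range(1,k):
    if st[i,4]>60: print(st[i],ce[i],ray(s,ce[i],.11))
x,yy,w,hh=cv2.boundingRect(cn); row=yy+15
print('y gray along row',row); print(x,x+w); print(c[row,x-30:x+w+30:2].tolist())
plan(.5,-.3,.2,104.5)
E
```

```text
(268, 165, 99, 92) ((317.0, 210.5), (91.0, 98.0), 90.0)
[307 205  21  22 347] [316.97118156 215.3314121 ] [ 0.50294095 -0.30061028  0.11      ]
y gray along row 180
268 367
[[246, 241, 238], [246, 240, 238], [247, 241, 239], [247, 241, 239], [245, 239, 236], [245, 239, 236], [243, 236, 234], [241, 234, 231], [245, 240, 237], [246, 241, 238], [246, 240, 238], [245, 240, 237], [245, 240, 236], [244, 239, 236], [244, 236, 226], [249, 233, 122], [251, 235, 111], [251, 235, 110], [251, 235, 111], [251, 236, 112], [250, 232, 108], [249, 232, 108], [239, 211, 94], [250, 235, 110], [250, 235, 110], [251, 235, 111], [251, 236, 110], [251, 236, 110], [251, 236, 111], [251, 235, 111], [251, 235, 111], [250, 235, 110], [251, 235, 110], [251, 235, 110], [251, 235, 110], [251, 235, 109], [251, 236, 111], [251, 235, 110], [251, 235, 110], [251, 235, 110], [251, 235, 110], [251, 235, 111], [250, 235, 109], [251, 235, 111], [251, 235, 110], [251, 234, 109], [251, 235, 110], [251, 235, 110], [251, 235, 110], [251, 234, 109], [251, 235, 111], [250, 234, 109], [251, 234, 109], [251, 234, 109], [251, 234, 110], [251, 234, 108], [249, 230, 106], [248, 231, 107], [244, 219, 98], [250, 233, 108], [250, 233, 106], [251, 233, 108], [251, 233, 108], [251, 233, 109], [239, 208, 100], [227, 219, 211], [230, 223, 219], [80, 75, 73], [29, 26, 26], [40, 38, 36], [43, 40, 40], [42, 39, 38], [42, 39, 38], [44, 41, 40], [43, 40, 39], [42, 39, 37], [35, 32, 32], [26, 23, 21], [26, 24, 24], [27, 26, 25]]
pos [ 0.5066 -0.3005  0.1953] cur 104.5 shift [ 2.1 -6.3 -4.7] turn 0.0 t 22.425 q [-0.54  0.32  1.73  0.    1.1  -0.79]
```

```bash
python3 -c "
from h import *
print(env.sign_off())"
```

```text
the job is handed in; nothing more can be done
None
```

The job is done and handed in at about 22 s: the nut was drawn out and dropped in the compartment, the reacher is back on the bench, and the yellow cover is pushed shut against its stop; the pipe nipple and bolt were never touched.

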